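# Index a glass rondel on the light box and hold it for marking

### The job

Turn the light box's dimmer clockwise until its white pointer stands at the red slip marker. Then take the black bar knob in the middle of the glass and turn the turntable clockwise, feeling the clicks, to the third stop past its zero stop (the stop where the disc's red line stands at the brass pointer) without running past it, and finish still gripping the knob there so that I can draw the next line along the steel guide. Leave the tools around the box where they lie.

Things in the scene. Friction and masses are not known exactly. Their poses are not given: they have to be found in the camera images.
- light_box: Fixed pale grey light box, 300 (x) x 450 (y) x 59 mm high. Origin: centre of its underside; z up, +x its far side. In its frame the turntable's axis is at x 0, y 70 mm, the dimmer's at x -40, y -155. Over the glass's +y side, 38 to 150 mm from the turntable's axis, runs a steel guide (top at z 98 mm) on a post (y 210, top z 105). A brass block (x 141, y 70, top z 92) bears the zero pointer.
- dimmer (a joint): Angle of the dimmer dial, rad, 0 to 4.71, growing clockwise seen from above; smooth, with light friction (0.04 N m), and it stays where it is left. 0 is the dim end. It starts 0.4 to 1.5 rad short of the red marker.
- dimmer_grip (a point): On the dimmer's axis, in the middle of its grip, 86 mm above the bench: a black upright bar, 46 mm long, 14 mm thick, spanning 70 to 101 mm above the bench, on a round skirt 60 mm across. Its x axis lies along the bar towards the white pointer and turns with it; z is up.
- dimmer_pointer (a point): Tip of the dial's white pointer line, at the edge of the skirt, 30 mm from the dial's axis, 70 mm above the bench.
- marker_tip (a point): The point, 30 mm from the dial's axis and 70 mm above the bench, that the white pointer tip must reach: it is on the same radius as the tab of the red slip ring that lies round the dial (a red tab 32 to 46 mm from the axis).
- turntable (a joint): Turntable angle, rad, growing clockwise seen from above; 0 where the rim's red line stands at the zero pointer. A spring ball stops it every 0.349 rad (20 degrees): 0, 0.349, 0.698, 1.047 (third past zero) and so on. It takes about 0.16 N m to leave a stop; past half way it is pulled into the next. It starts at the zero stop or the one before (-0.349).
- index_knob: Black bar knob fixed to the turntable on its axis; the glass turns with it. Origin on the axis at the glass top, 90 mm above the bench; x along the bar towards its red-lined end, turning with it (at turntable 0 along the light box's +x); z up. The bar is 64 mm long, 16 mm thick, from 25 to 59 mm above this origin, on a 22 mm stem.
- index_grip (a point): On the turntable's axis, in the middle of the index knob's bar, 132 mm above the bench; x along the bar, z up.
- zero_line (a point): The red line on the rim of the turntable disc (disc 250 mm across, 18 stop lines 20 degrees apart, the others black), 118.5 mm from its axis, 84 mm above the bench; turns with it.
- zero_pointer (a point): Tip of the fixed brass pointer with a red stripe on the far (+x) side of the disc.
- foil_roll: Bystander: loose roll of copper foil lying flat, 80 mm across, 10 mm high. Leave it alone.
- paint_marker: Bystander: loose white paint marker with black cap, 130 mm long, 17 mm thick, lying along its x axis. Leave it alone.
- running_pliers: Bystander: loose pliers with red handles, 180 mm long, 12 mm high, lying along their x axis. Leave them alone.

How it is judged:
By the outcome, as a careful person would: the job done as asked, in the order asked, and still so for the second after the job is handed in, while the arm keeps its last pose, push and grip.
It also fails if it takes over 51 s, if anything falls off the work surface, if the arm or the gripper's body presses on something with over 40 N, if the wrist force passes 120 N, or if a joint passes its speed limit or range.

### The arm

A 7-joint arm with a two-finger parallel gripper is mounted at the origin on the work surface. World frame = base frame: x ahead of the robot, y to its left, z up, the work surface at z = 0. Lengths are in m, angles in rad, forces in N, time in s.
With the tool pointing down it reaches from about 0.35 to 0.9 m from the base axis. Payload 8.1 kg.
Tool frame: the origin (TCP) lies midway between the tips of the shut fingers; the grasp point (between the pads) lies arm.hold_point_z behind it (arm.hold_point_z is the distance from the TCP to the grasp point, in m); z points along the fingers, x is the direction in which the jaws open and shut, and the axes are right-handed (so a half turn about z gives the same grasp; the last joint's range is limited). The gripper opens to 92 mm and grips with 3 to 60 N. Pads are 19 mm wide; open, the fingers measure 130 mm over their backs; the gripper's body (75 mm by 190 mm) begins 47 mm behind the grasp point.
Start: joints at [-1.402, 0.434, 0.025, 1.573, -0.012, 1.134, -0.075], TCP at [0.168, 0.602, 0.227] pointing down, gripper open.
Joint ranges: [-2.62, 2.62], [-0.44, 2.09], [-1.27, 1.32], [0.08, 2.57], [-1.32, 4.46], [0.12, 2], [-2.74, 2.74]. Speed limits (rad/s): [2.22, 2.22, 3.01, 3.01, 3.14, 3.14, 3.14].

### API

Orientations are given as a rotation vector (axis times angle).
In Python, from cell import arm gives the robot as it stands.
- The arm moves only by the shell command python3 -m pendant 'ROWS' [FORCE]. ROWS is JSON, a list of rows, each an object with "dp": the shift along the tool's x, y, z in m, a list of three; "rotation": the turn, a rotation vector about the tool's x, y, z in rad, a list of three; "fingers": the closure, from -1 (fully open) to 1 (shut). In form: [{"dp": [x, y, z], "rotation": [rx, ry, rz], "fingers": fingers}, ...]. A call has 1 to 20 rows; each row is the pose to reach, as a shift and turn from the pose measured when the call began, along the tool's axes at that moment; what a row does not reach only later rows make up. A row lasts 1/8 s, in which the tool goes at most 62.5 mm and 10.7 degrees, less where a joint would pass 70% of its speed; a pose out of reach is approached as far as the arm can. A call with a gripper value outside its range is refused whole. The fingers move at their own pace and stop on an object; FORCE is the grip in N (left out, the last holds). Time passes only in rows, so rows that repeat a pose let the fingers close. It gives the time, the measured TCP pose, the force and the opening at its end, in the units of the state.
- arm.observe(): the state, without advancing time (a new reading comes with each control period).
- arm.get_image(name): name is "scene" or "top" or "wrist"; returns the picture (480x640x3 uint8, blue, green, red); there is no depth.
- arm.camera_params(name): a dict with "camera_matrix" (3x3 intrinsics, pixels), "rvec" (rotation vector, rad) and "tvec" (3), from world to camera coordinates, as OpenCV has them. Camera axes: x right, y down, z forward; pixel columns grow to the right and rows downward; lengths in m; the calibration is good to about 2 mm. A picture is of the moment at which its call begins: read the wrist's pose just before it. camera_params takes no time and is no camera call; for the wrist camera it gives the pose at the moment of the call.
- arm.sign_off(): hands the job in, once; it reports no verdict.
The state is a dict: "clock": time; "joints": joint angles; "dq": joint speeds; "joint_efforts": joint torques, N m; "position": TCP position; "ee_rot": TCP orientation; "force": force on the tool from outside, world axes, zero at the start; "ft_torque": the same for the moment, N m; "width": opening from 0.0 (shut) to 1.0 (fully open).
Only numpy, scipy, OpenCV 4.12 (cv2) and the standard library are available. Lean on these libraries where they do the work, as an engineer would, in place of code of your own. Each camera call takes 0.05 s, during which the arm holds its last target.

## Working session

There is one attempt and no reset: what is moved stays moved. The work goes in short steps, Python scripts to look and compute and a shell command to move; the robot and the scene stay as the last step left them, time stands still between calls to the robot, and variables do not carry over. Pictures are saved under pics/ and viewed, and the job is handed in when it is done.

```bash
mkdir -p pics; ls
python3 - <<'E'
from cell import arm
import cv2
print(arm.observe(), arm.hold_point_z)
for n in ("scene","top","wrist"):
    p=arm.camera_params(n); print(n,p)
    cv2.imwrite(f"pics/{n}0.png",arm.get_image(n))
E
```

```text
pics
{'clock': 0.0, 'joints': array([-1.4016051 ,  0.43521203,  0.02495913,  1.5740785 , -0.01161565,
        1.1340143 , -0.07510301]), 'dq': array([ 0.00126836,  0.00017802,  0.00198183,  0.00056308, -0.00056154,
        0.00099498,  0.00103076]), 'joint_efforts': array([-7.59825307e-04, -6.67876482e+01,  9.84727889e-01, -3.14440620e+01,
       -6.04998437e-02,  4.32196003e-02,  1.71737324e-04]), 'position': array([0.16769131, 0.60155516, 0.22595881]), 'ee_rot': array([ 2.50114945e+00,  1.89929081e+00, -1.83790525e-03]), 'force': array([ 0.39112416, -0.38579754,  0.28349036]), 'ft_torque': array([-0.02246854, -0.07166509, -0.04791576]), 'width': 0.997142159365869} 0.0188
scene {'camera_matrix': array([[621.18306983,   0.        , 325.63530641],
       [  0.        , 621.18306983, 241.34542823],
       [  0.        ,   0.        ,   1.        ]]), 'rvec': array([ 2.07656889,  1.14364585, -0.48622444]), 'tvec': array([-0.31541142, -0.23305638,  1.61417222])}
top {'camera_matrix': array([[610.62808988,   0.        , 314.75051008],
       [  0.        , 610.62808988, 238.00436277],
       [  0.        ,   0.        ,   1.        ]]), 'rvec': array([ 2.14312609, -2.17900456,  0.13974441]), 'tvec': array([0.01890542, 0.56445728, 1.16305392])}
wrist {'camera_matrix': array([[366.68350202,   0.        , 312.55145967],
       [  0.        , 366.68350202, 239.36843825],
       [  0.        ,   0.        ,   1.        ]]), 'rvec': array([-2.33491823, -1.77261897, -0.22357917]), 'tvec': array([-0.62370432, -0.03148771,  0.38915914])}
```

View pics/top0.png

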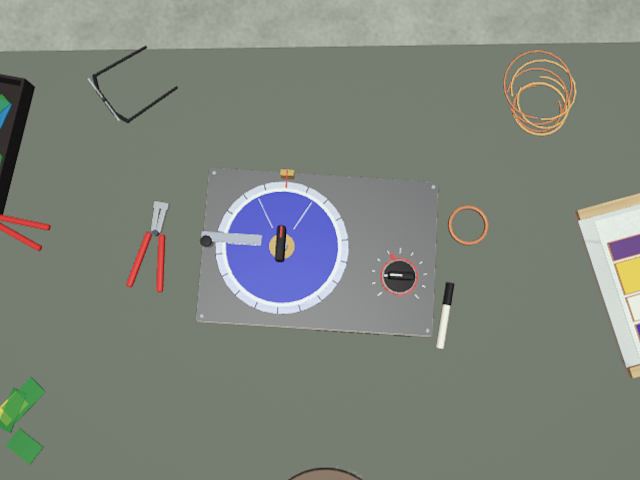

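View pics/scene0.png

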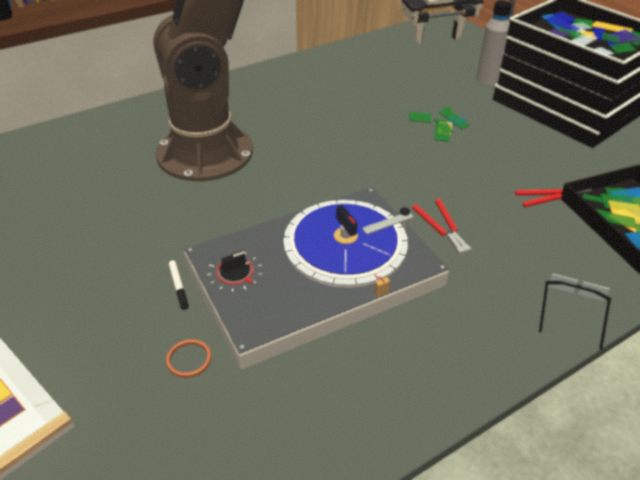

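View pics/wrist0.png

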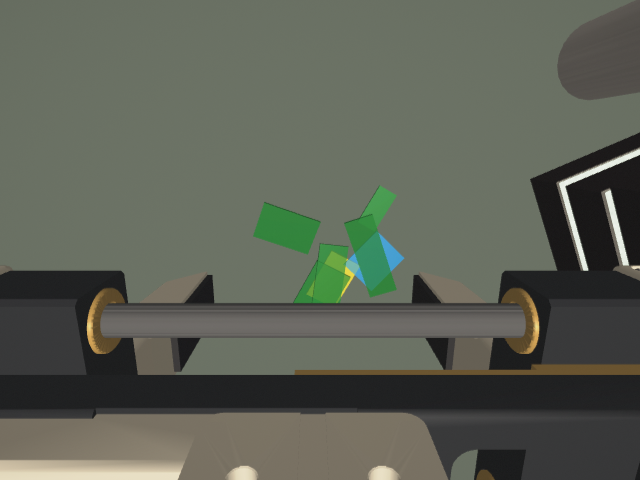

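The top view shows the box (corners near (210,169), (438,182), (432,335), (197,321)), the bar knob at (281,243), the dimmer at (400,277) and the zero pointer at (287,174). I'll zoom in on these.

Run:
```python
import cv2
im=cv2.imread("pics/top0.png")
a=cv2.resize(im[155:345,190:290+160],None,fx=3,fy=3,interpolation=cv2.INTER_CUBIC); cv2.imwrite("pics/z1.png",a)
a=cv2.resize(im[240:315,360:440],None,fx=8,fy=8,interpolation=cv2.INTER_CUBIC); cv2.imwrite("pics/z2.png",a)
a=cv2.resize(im[160:260,240:340],None,fx=6,fy=6,interpolation=cv2.INTER_CUBIC); cv2.imwrite("pics/z3.png",a)
```

```text
(no output)
```

View pics/z1.png

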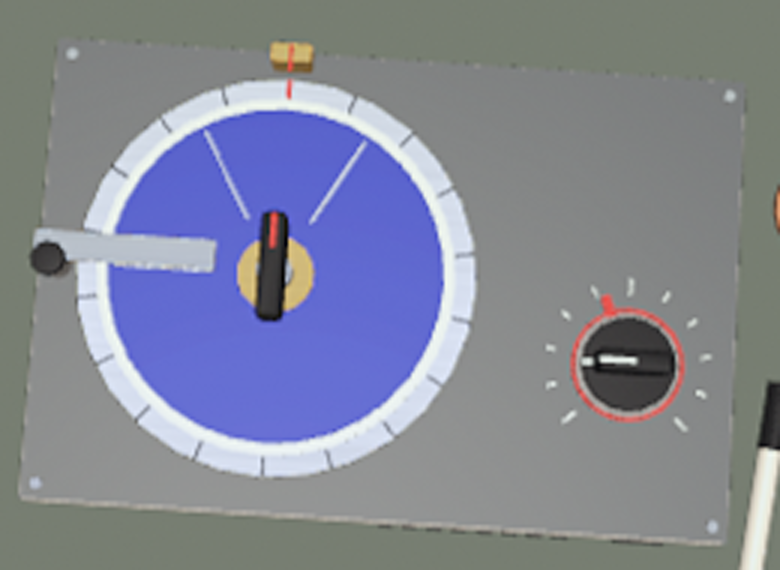

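View pics/z2.png

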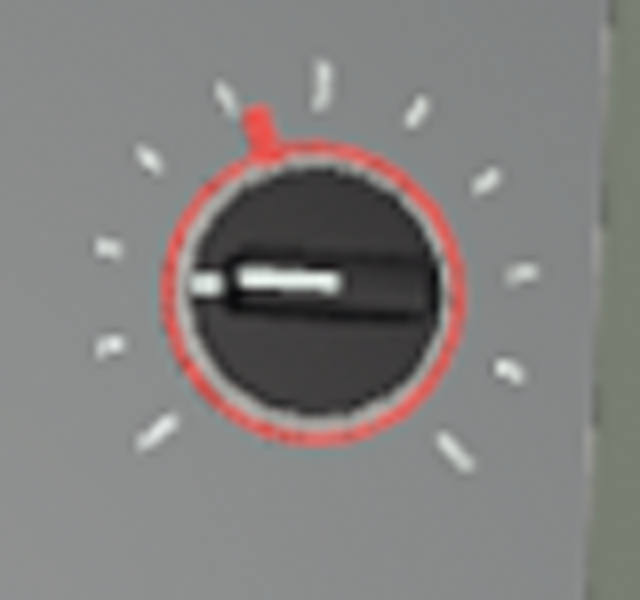

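View pics/z3.png

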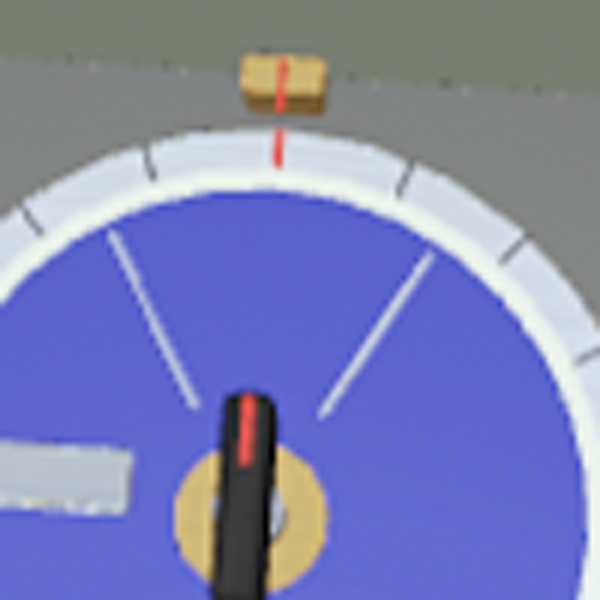

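Turntable is at the zero stop: the red line is under the brass pointer. The white dimmer pointer points left and the red tab is up-left, about 70° clockwise of it. Next I'll fit the box pose.

```bash
cat > h.py <<'E'
import numpy as np, cv2
from scipy.optimize import least_squares
from scipy.spatial.transform import Rotation as R
from cell import arm
def proj(P,cam):
    p=arm.camera_params(cam) if isinstance(cam,str) else cam
    return cv2.projectPoints(np.asarray(P,float).reshape(-1,3),p["rvec"],p["tvec"],p["camera_matrix"],None)[0][:,0]
def toz(uv,cam,z):
    p=arm.camera_params(cam) if isinstance(cam,str) else cam
    Rm=cv2.Rodrigues(p["rvec"])[0]; c=-Rm.T@p["tvec"].ravel()
    d=Rm.T@np.linalg.inv(p["camera_matrix"])@np.array([*uv,1.])
    return c+d*(z-c[2])/d[2]
def box(b,P):
    x,y,a=b; P=np.asarray(P,float).reshape(-1,3); c,s=np.cos(a),np.sin(a)
    return np.c_[x+c*P[:,0]-s*P[:,1], y+s*P[:,0]+c*P[:,1], P[:,2]]
E
python3 - <<'E'
from h import *
f=lambda u,v:(190+u/3-1/3,155+v/3-1/3)
obs=[([.15,.225,.059],f(57,40)),([.15,-.225,.059],f(745,80)),([-.15,-.225,.059],f(724,542)),([-.15,.225,.059],f(22,496)),
 ([0,.07,.084],f(276,278)),([-.04,-.155,.070],f(628,364)),([0,.07,.149],f(272.5,265)),([.141,.07,.092],f(292,50))]
P=[o[0] for o in obs];U=np.array([o[1] for o in obs])
cam=arm.camera_params("top")
r=least_squares(lambda b:(proj(box(b,P),cam)-U).ravel(),[.55,.05,0],loss='soft_l1')
print(r.x); print((proj(box(r.x,P),cam)-U).round(1))
b=r.x; np.save("b.npy",b)
print("knob",box(b,[0,.07,.132]),"dim",box(b,[-.04,-.155,.086]))
# scene check
sc=arm.camera_params("scene"); im=cv2.imread("pics/scene0.png")
for p in P:
    u=proj(box(b,p),sc)[0]; cv2.circle(im,tuple(int(round(v)) for v in u),2,(0,255,255),-1)
cv2.imwrite("pics/sc1.png",cv2.resize(im[170:370,160:470],None,fx=2.5,fy=2.5))
# dimmer angles
g=lambda u,v:(360+(u+.5)/8-.5,240+(v+.5)/8-.5)
c=box(b,[-.04,-.155,.07])[0]
an=lambda p,q:np.arctan2(p[1]-q[1],p[0]-q[0])
pt=toz(g(197,283),cam,.070)
for z in(.059,.062): 
    t=toz(g(257,115),cam,z); print("tab",an(t,c),np.hypot(*(t-c)[:2]))
print("ptr",an(pt,c),np.hypot(*(pt-c)[:2]), "bar line",an(toz(g(240,277),cam,.101),toz(g(335,283),cam,.101)))
k=box(b,[0,.07,.149])[0]
E
```

```text
[ 0.53791823  0.00229918 -0.07918858]
[[-0.4 -1.5]
 [ 1.  -0.4]
 [ 2.   1.4]
 [-2.   1.7]
 [ 0.1 -0.8]
 [ 0.5 -0.2]
 [-0.5 -0.4]
 [-0.3  0.8]]
knob [[0.54345564 0.07207982 0.132     ]] dim [[ 0.48578218 -0.14905085  0.086     ]]
tab 0.27084497402405894 0.04436732123885538
tab 0.2813113034388658 0.044203266876167345
ptr 1.4983168197149144 0.02889144676643111 bar line 1.49109781183365
```

View pics/sc1.png

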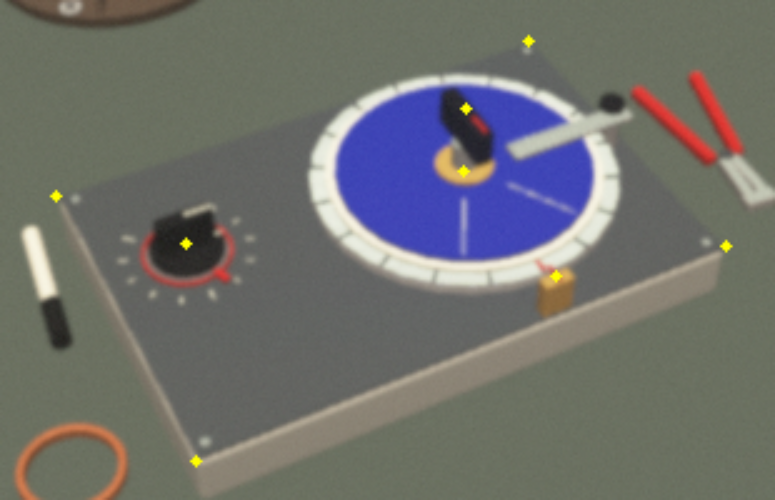

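```bash
cat >> h.py <<'E'
def goal(pos,head):
    """tool down, tool x at heading head: print dp, rotation from present pose"""
    s=arm.observe(); R0=R.from_rotvec(s["ee_rot"]); 
    Rg=R.from_matrix(np.array([[np.cos(head),np.sin(head),0],[np.sin(head),-np.cos(head),0],[0,0,-1]]))
    print("dp",R0.inv().apply(np.array(pos)-s["position"]).round(4),"rot",(R0.inv()*Rg).as_rotvec().round(4))
def st():
    s=arm.observe(); M=R.from_rotvec(s["ee_rot"]).as_matrix()
    print(round(s["clock"],2),s["position"].round(4),"head",np.arctan2(M[1,0],M[0,0]).round(4),"z",M[:,2].round(3),"F",s["force"].round(1),"T",s["ft_torque"].round(2),"w",round(s["width"]*92,1),"q",s["joints"].round(2))
E
python3 - <<'E'
from h import *
st(); p=arm.camera_params("wrist"); s=arm.observe()
Rm=cv2.Rodrigues(p["rvec"])[0]; c=-Rm.T@p["tvec"].ravel()
R0=R.from_rotvec(s["ee_rot"]).as_matrix()
print("cam in tool",R0.T@(c-s["position"]),"\n",R0.T@Rm.T)
goal([.486,-.149,.20],-.076)
E
```

```text
0.15 [0.1677 0.6017 0.2261] head 1.299 z [-0.    -0.001 -1.   ] F [ 0.1 -0.5 -0.8] T [0.04 0.01 0.01] w 92.0 q [-1.4   0.44  0.02  1.57 -0.01  1.13 -0.08]
cam in tool [-0.00060178 -0.06642431 -0.15797549] 
 [[ 9.99999849e-01 -5.21721475e-04  1.73601442e-04]
 [ 4.61878215e-04  9.68349453e-01  2.49597925e-01]
 [-2.98327459e-04 -2.49597807e-01  9.68349547e-01]]
dp [-0.6377  0.5081  0.027 ] rot [9.000e-04 9.000e-04 1.375e+00]
```

```bash
python3 -m pendant '[{"dp":[-0.638,0.508,0.02],"rotation":[0,0,1.375],"fingers":-1},{"dp":[-0.638,0.508,0.02],"rotation":[0,0,1.375],"fingers":-1},{"dp":[-0.638,0.508,0.02],"rotation":[0,0,1.375],"fingers":-1},{"dp":[-0.638,0.508,0.02],"rotation":[0,0,1.375],"fingers":-1},{"dp":[-0.638,0.508,0.02],"rotation":[0,0,1.375],"fingers":-1},{"dp":[-0.638,0.508,0.02],"rotation":[0,0,1.375],"fingers":-1},{"dp":[-0.638,0.508,0.02],"rotation":[0,0,1.375],"fingers":-1},{"dp":[-0.638,0.508,0.02],"rotation":[0,0,1.375],"fingers":-1},{"dp":[-0.638,0.508,0.02],"rotation":[0,0,1.375],"fingers":-1},{"dp":[-0.638,0.508,0.02],"rotation":[0,0,1.375],"fingers":-1},{"dp":[-0.638,0.508,0.02],"rotation":[0,0,1.375],"fingers":-1},{"dp":[-0.638,0.508,0.02],"rotation":[0,0,1.375],"fingers":-1},{"dp":[-0.638,0.508,0.02],"rotation":[0,0,1.375],"fingers":-1},{"dp":[-0.638,0.508,0.02],"rotation":[0,0,1.375],"fingers":-1},{"dp":[-0.638,0.508,0.02],"rotation":[0,0,1.375],"fingers":-1},{"dp":[-0.638,0.508,0.02],"rotation":[0,0,1.375],"fingers":-1}]' 20
python3 - <<'E'
from h import *
st(); goal([.486,-.149,.20],-.076)
p=arm.camera_params("wrist"); im=arm.get_image("wrist"); cv2.imwrite("pics/w1.png",im); np.save("w1cam.npy",p,allow_pickle=True)
print(proj(box(np.load("b.npy"),[[-.04,-.155,.101],[-.04,-.155,.07]]),p))
E
```

```text
clock: 2.15
position: [0.4855, -0.1476, 0.2068]
ee_rot: [3.139, -0.116, -0.001]
force: [-0.6, -0.5, -0.4]
width: 0.999
2.15 [ 0.4855 -0.1476  0.2068] head -0.0739 z [-0.001 -0.    -1.   ] F [-0.6 -0.5 -0.4] T [-0.02  0.05 -0.02] w 91.9 q [-0.4   0.31  0.76  1.93 -0.25  1.    0.4 ]
dp [0.0006 0.0013 0.0068] rot [0.0002 0.0007 0.0021]
[[312.93647499 238.83000992]
 [312.90723239 229.51258643]]
```

View pics/w1.png

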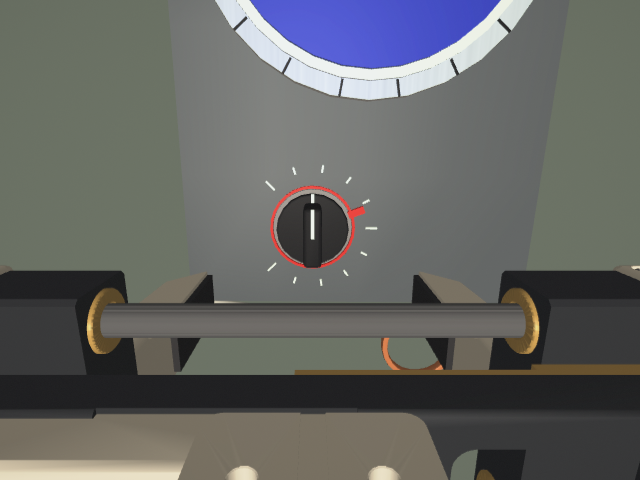

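Wrist view: dial centred at about (313,229), matching the prediction; pointer straight up at (312,199), red tab at (357,212). Measuring the tab angle by colour.

Run:
```python
from h import *
p=np.load("w1cam.npy",allow_pickle=True).item(); b=np.load("b.npy")
im=cv2.imread("pics/w1.png").astype(int)
red=(im[...,2]>150)&(im[...,1]<110)&(im[...,0]<110)
v,u=np.nonzero(red[170:280,250:390]); u=u+250;v=v+170
for z in(.060,.066,.07):
    W=np.array([toz((a,c),p,z) for a,c in zip(u,v)])[:,:2]
    # ring centre: circle fit with pts
    c0=box(b,[-.04,-.155,z])[0,:2]; 
    r=np.hypot(*(W-c0).T)
    ring=W[r<.036]
    f=least_squares(lambda q:np.hypot(*(ring-q[:2]).T)-q[2],[*c0,.033],loss='soft_l1',f_scale=.001).x
    r=np.hypot(*(W-f[:2]).T); t=W[(r>f[2]+.004)&(r<.055)].mean(0)
    print(z,c0,f,r.max(),"tab",np.arctan2(*(t-f[:2])[::-1]))
wh=(im.min(2)>190); v,u=np.nonzero(wh[190:245,300:325]);u+=300;v+=190
print(np.c_[u,v][:5]); 
for lo,hi,z in((190,203,.07),(205,245,.101)):
    m=(v>=lo)&(v<hi); W=np.array([toz((a,c),p,z) for a,c in zip(u[m],v[m])])[:,:2]
    if len(W): 
        d=W.mean(0)-f[:2]; print(z,m.sum(),np.arctan2(d[1],d[0]),np.hypot(*d)); l=cv2.fitLine(W.astype(np.float32)*1000,2,0,.01,.01).ravel(); print(np.arctan2(l[1],l[0]),l)
```

```text
0.06 [ 0.48578218 -0.14905085] [ 0.48523126 -0.14962912  0.03457907] 0.0463622892441218 tab 0.2723189192498927
0.066 [ 0.48578218 -0.14905085] [ 0.48516304 -0.14854876  0.0341004 ] 0.045674755436860455 tab 0.27708936610429213
0.07 [ 0.48578218 -0.14905085] [ 0.48524294 -0.14770584  0.03362402] 0.04506719943140033 tab 0.27833030894909844
[[311 194]
 [312 194]
 [313 194]
 [311 195]
 [312 195]]
0.07 27 1.500583440609073 0.02475882543337804
1.4961145 [ 7.4612431e-02  9.9721259e-01  4.8697992e+02 -1.2300802e+02]
0.101 87 1.5019208005014353 0.00990902771002022
1.4961387 [ 7.4588299e-02  9.9721444e-01  4.8592490e+02 -1.3782030e+02]
```

```bash
python3 -m pendant '[{"dp":[0,0.0015,0.04],"rotation":[0,0,0],"fingers":0},{"dp":[0,0.0015,0.08],"rotation":[0,0,0],"fingers":0},{"dp":[0,0.0015,0.115],"rotation":[0,0,0],"fingers":0},{"dp":[0,0.0015,0.129],"rotation":[0,0,0],"fingers":0},{"dp":[0,0.0015,0.129],"rotation":[0,0,0],"fingers":0}]' 20
python3 - <<'E'
from h import *
st()
E
```

```text
clock: 2.82
position: [0.4852, -0.1484, 0.0778]
ee_rot: [-3.139, 0.114, 0.002]
force: [-0.4, -1.0, -0.2]
width: 0.52
2.83 [ 0.4852 -0.1484  0.0778] head -0.0726 z [-0.001  0.    -1.   ] F [-0.4 -1.  -0.2] T [-0.1   0.05  0.  ] w 47.8 q [-0.27  0.49  0.64  2.06 -0.44  0.73  0.57]
```

```bash
python3 -m pendant '[{"dp":[0,0.0005,0],"rotation":[0,0,0],"fingers":1},{"dp":[0,0.0005,0],"rotation":[0,0,0],"fingers":1},{"dp":[0,0.0005,0],"rotation":[0,0,0],"fingers":1},{"dp":[0,0.0005,0],"rotation":[0,0,0],"fingers":1},{"dp":[0,0.0005,0],"rotation":[0,0,0],"fingers":1},{"dp":[0,0.0005,0],"rotation":[0,0,0],"fingers":1}]' 20
python3 - <<'E'
from h import *
st()
E
```

```text
clock: 3.58
position: [0.485, -0.1489, 0.0782]
ee_rot: [-3.139, 0.114, 0.002]
force: [-2.5, 1.3, 7.4]
width: 0.151
3.58 [ 0.485  -0.1489  0.0782] head -0.0728 z [-0.001  0.001 -1.   ] F [-2.5  1.3  7.4] T [ 0.13  0.52 -0.01] w 13.9 q [-0.27  0.49  0.64  2.06 -0.44  0.73  0.57]
```

```bash
python3 -m pendant '[{"dp":[0.0003,0,0],"rotation":[0,0,0.1],"fingers":1},{"dp":[0.0003,0,0],"rotation":[0,0,0.25],"fingers":1},{"dp":[0.0003,0,0],"rotation":[0,0,0.4],"fingers":1},{"dp":[0.0003,0,0],"rotation":[0,0,0.55],"fingers":1},{"dp":[0.0003,0,0],"rotation":[0,0,0.7],"fingers":1},{"dp":[0.0003,0,0],"rotation":[0,0,0.85],"fingers":1},{"dp":[0.0003,0,0],"rotation":[0,0,1.0],"fingers":1},{"dp":[0.0003,0,0],"rotation":[0,0,1.12],"fingers":1},{"dp":[0.0003,0,0],"rotation":[0,0,1.2],"fingers":1},{"dp":[0.0003,0,0],"rotation":[0,0,1.2],"fingers":1},{"dp":[0.0003,0,0],"rotation":[0,0,1.2],"fingers":1}]' 20
python3 - <<'E'
from h import *
st()
p=arm.camera_params("wrist"); cv2.imwrite("pics/w2.png",arm.get_image("wrist")); cv2.imwrite("pics/t2.png",cv2.resize(arm.get_image("top")[155:345,190:450],None,fx=3,fy=3,interpolation=2))
E
```

```text
clock: 4.95
position: [0.4851, -0.1489, 0.0783]
ee_rot: [2.528, -1.865, -0.003]
force: [-2.0, 0.5, 2.4]
width: 0.152
4.95 [ 0.4851 -0.1489  0.0783] head -1.2712 z [-0.002  0.001 -1.   ] F [-2.   0.5  2.4] T [-0.15  0.69 -0.01] w 14.0 q [-0.48  0.61  0.98  2.07 -0.7   0.83 -0.35]
```

View pics/w2.png

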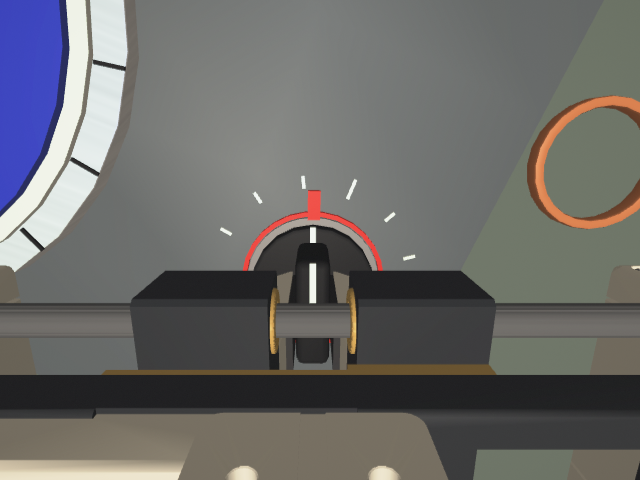

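Pointer at (312.5,235), red tab at (314.5,205): nearly in line. Measuring the remainder.

Run:
```python
from h import *
p=arm.camera_params("wrist"); im=cv2.imread("pics/w2.png").astype(int)
red=(im[...,2]>150)&(im[...,1]<110)&(im[...,0]<110); wh=im.min(2)>190
v,u=np.nonzero(red[188:209,295:335]);t=toz((u.mean()+295,v.mean()+188),p,.061); print(u.mean()+295,v.mean()+188)
v,u=np.nonzero(wh[226:242,300:325]);q=toz((u.mean()+300,v.mean()+226),p,.07); print(u.mean()+300,v.mean()+226)
v,u=np.nonzero(wh[262:304,300:325]);W=toz((u.mean()+300,v.mean()+262),p,.101); print(u.mean()+300)
for c in ([.4851,-.1489],[.4855,-.1493],[.4852,-.1490]):
    a=lambda x:np.arctan2(x[1]-c[1],x[0]-c[0]); print("tab",a(t),"ptr",a(q),"line",a(W))
```

```text
313.89565217391305 199.37826086956522
312.5 234.5
312.5
tab 0.26795728563759874 ptr 0.27528565921662385 line 0.2521521034934961
tab 0.27992259389560414 ptr 0.2943259259455348 line 0.28725136061963635
tab 0.2709335440434487 ptr 0.28000852618693206 line 0.2607959331536562
```

```bash
python3 -m pendant '[{"dp":[0,0,0],"rotation":[0,0,0.02],"fingers":1},{"dp":[0,0,0],"rotation":[0,0,0.02],"fingers":1},{"dp":[0,0,0],"rotation":[0,0,0.02],"fingers":1}]' 20
python3 - <<'E'
from h import *
st()
E
python3 -m pendant '[{"dp":[0,0,0],"rotation":[0,0,0.0],"fingers":-0.2},{"dp":[0,0,0],"rotation":[0,0,0.0],"fingers":-0.2},{"dp":[0,0,0],"rotation":[0,0,0],"fingers":-0.2},{"dp":[0,0,-0.03],"rotation":[0,0,0],"fingers":-0.2},{"dp":[0,0,-0.08],"rotation":[0,0,0],"fingers":-0.2},{"dp":[0,0,-0.13],"rotation":[0,0,0],"fingers":-0.2},{"dp":[0,0,-0.13],"rotation":[0,0,0],"fingers":-0.2}]' 20
python3 - <<'E'
from h import *
st()
p=arm.camera_params("wrist"); im=arm.get_image("wrist"); cv2.imwrite("pics/w3.png",im)
np.save("w3cam.npy",p,allow_pickle=True)
cv2.imwrite("pics/w3z.png",cv2.resize(im[150:300,230:400],None,fx=4,fy=4,interpolation=2))
E
```

```text
clock: 5.42
position: [0.4851, -0.1489, 0.0783]
ee_rot: [2.509, -1.891, -0.003]
force: [-2.2, -0.6, 2.1]
width: 0.155
5.42 [ 0.4851 -0.1489  0.0783] head -1.2916 z [-0.002  0.001 -1.   ] F [-2.2 -0.6  2.1] T [-0.1   0.61 -0.01] w 14.3 q [-0.48  0.61  0.98  2.07 -0.7   0.84 -0.37]
clock: 6.3
position: [0.4872, -0.1501, 0.2114]
ee_rot: [-2.507, 1.889, -0.005]
force: [0.0, -0.6, 0.0]
width: 0.601
6.3 [ 0.4872 -0.1501  0.2114] head -1.2915 z [ 0.004  0.    -1.   ] F [ 0.  -0.6  0. ] T [-0.02  0.12 -0.01] w 55.3 q [-0.66  0.45  1.2   1.93 -0.48  1.08 -0.55]
```

View pics/w3z.png

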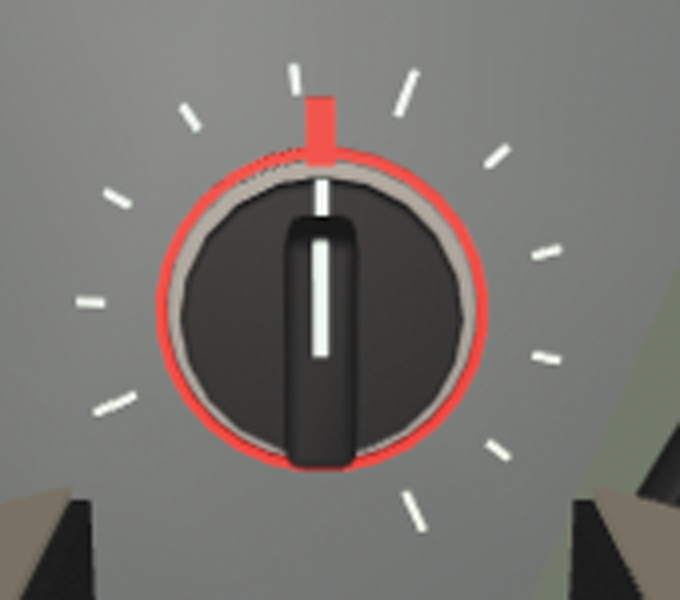

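Pointer and red tab coincide (zoomed columns 321 vs 320). Now to the knob.

Run:
```python
from h import *
goal([.5435,.0721,.21],1.49)
```

```text
dp [-1.969e-01 -1.161e-01 -1.000e-04] rot [-1.400e-03 -2.300e-03 -2.781e+00]
```

```bash
python3 -m pendant '[{"dp":[-0.02,-0.012,0],"rotation":[0,0,-0.18],"fingers":-0.2},{"dp":[-0.04,-0.024,0],"rotation":[0,0,-0.36],"fingers":-0.2},{"dp":[-0.06,-0.036,0],"rotation":[0,0,-0.54],"fingers":-0.2},{"dp":[-0.08,-0.048,0],"rotation":[0,0,-0.72],"fingers":-0.2},{"dp":[-0.1,-0.06,0],"rotation":[0,0,-0.9],"fingers":-0.2},{"dp":[-0.12,-0.072,0],"rotation":[0,0,-1.08],"fingers":-0.2},{"dp":[-0.14,-0.084,0],"rotation":[0,0,-1.26],"fingers":-0.2},{"dp":[-0.16,-0.096,0],"rotation":[0,0,-1.44],"fingers":-0.2},{"dp":[-0.197,-0.116,0],"rotation":[0,0,-1.62],"fingers":-0.2},{"dp":[-0.197,-0.116,0],"rotation":[0,0,-1.8],"fingers":-0.2},{"dp":[-0.197,-0.116,0],"rotation":[0,0,-1.98],"fingers":-0.2},{"dp":[-0.197,-0.116,0],"rotation":[0,0,-2.16],"fingers":-0.2},{"dp":[-0.197,-0.116,0],"rotation":[0,0,-2.34],"fingers":-0.2},{"dp":[-0.197,-0.116,0],"rotation":[0,0,-2.52],"fingers":-0.2},{"dp":[-0.197,-0.116,0],"rotation":[0,0,-2.7],"fingers":-0.2},{"dp":[-0.197,-0.116,0],"rotation":[0,0,-2.78],"fingers":-0.2},{"dp":[-0.197,-0.116,0],"rotation":[0,0,-2.78],"fingers":-0.2},{"dp":[-0.197,-0.116,0],"rotation":[0,0,-2.78],"fingers":-0.2}]' 20
python3 - <<'E'
from h import *
st(); goal([.5435,.0721,.21],1.49)
p=arm.camera_params("wrist"); im=arm.get_image("wrist"); cv2.imwrite("pics/w4.png",im)
np.save("w4cam.npy",p,allow_pickle=True)
print(proj(box(np.load("b.npy"),[[0,.07,.149],[.032,.07,.149],[-.032,.07,.149],[.1185,.07,.084]]),p))
E
```

```text
clock: 8.6
position: [0.5429, 0.0722, 0.2092]
ee_rot: [-2.312, -2.126, -0.001]
force: [-0.3, -0.5, -0.3]
width: 0.599
8.6 [0.5429 0.0722 0.2092] head 1.487 z [ 0.     0.001 -1.   ] F [-0.3 -0.5 -0.3] T [ 0.05 -0.02  0.01] w 55.1 q [-0.56  0.34  0.44  1.81 -0.16  1.03  1.43]
dp [-0.      0.0006 -0.0008] rot [ 0.0002 -0.0011 -0.003 ]
[[313.33011946 256.26519585]
 [313.55001096 303.8363749 ]
 [313.09424707 205.23672223]
 [313.6834499  364.06742813]]
```

View pics/w4.png

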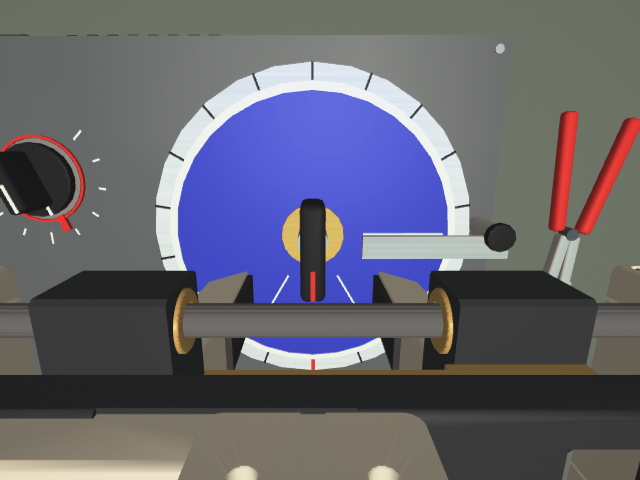

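Bar knob is vertical in the image at u≈313 (v 199–301), well aligned with the jaws; brass hub circle around (313,235). Checking the axis once more.

Run:
```python
from h import *
p=np.load("w4cam.npy",allow_pickle=True).item()
im=cv2.imread("pics/w4.png").astype(int)
br=(im[...,2]>170)&(im[...,0]<140)&(im[...,1]>130)
v,u=np.nonzero(br[200:268,275:350]);u+=275;v+=200
print(u.min(),u.max(),v.min(),v.max())
for z in(.09,.091):
  W=np.array([toz(a,p,z) for a in zip(u,v)])[:,:2]
  h=cv2.minEnclosingCircle(W.astype(np.float32)*1000); print(h)
  print(toz((313,201),p,.149),toz((313,301),p,.149), toz((313,301),p,.149)[0]-.032)
```

```text
282 342 208 261
((544.0670776367188, 71.41014862060547), 23.952058792114258)
[0.50900392 0.07476891 0.149     ] [0.57336162 0.06936074 0.149     ] 0.5413616221565727
((543.8232421875, 71.43021392822266), 23.865636825561523)
[0.50900392 0.07476891 0.149     ] [0.57336162 0.06936074 0.149     ] 0.5413616221565727
```

```bash
python3 -m pendant '[{"dp":[0,0,0.03],"rotation":[0,0,0],"fingers":-0.2},{"dp":[0,0,0.06],"rotation":[0,0,0],"fingers":-0.2},{"dp":[0,0,0.085],"rotation":[0,0,0],"fingers":-0.2},{"dp":[0,0,0.094],"rotation":[0,0,0],"fingers":-0.2},{"dp":[0,0,0.094],"rotation":[0,0,0],"fingers":-0.2}]' 40
python3 - <<'E'
from h import *
st(); goal([.543,.072,.115],1.491)
E
```

```text
clock: 9.28
position: [0.543, 0.0723, 0.1152]
ee_rot: [-2.312, -2.126, -0.001]
force: [-0.5, -0.5, 0.1]
width: 0.599
9.28 [0.543  0.0723 0.1152] head 1.4869 z [-0.     0.001 -1.   ] F [-0.5 -0.5  0.1] T [-0.03 -0.02 -0.02] w 55.1 q [-0.52  0.45  0.4   1.92 -0.23  0.82  1.49]
dp [-0.0003  0.      0.0002] rot [-0.0001 -0.0007 -0.0041]
```

```bash
python3 -m pendant '[{"dp":[0,0,0],"rotation":[0,0,-0.004],"fingers":1},{"dp":[0,0,0],"rotation":[0,0,-0.004],"fingers":1},{"dp":[0,0,0],"rotation":[0,0,-0.004],"fingers":1},{"dp":[0,0,0],"rotation":[0,0,-0.004],"fingers":1},{"dp":[0,0,0],"rotation":[0,0,-0.004],"fingers":1},{"dp":[0,0,0],"rotation":[0,0,-0.004],"fingers":1},{"dp":[0,0,0],"rotation":[0,0,-0.004],"fingers":1}]' 40
python3 - <<'E'
from h import *
st()
E
```

```text
clock: 10.15
position: [0.5432, 0.0721, 0.1159]
ee_rot: [-2.308, -2.131, -0.002]
force: [-2.3, -0.4, 7.6]
width: 0.166
10.15 [0.5432 0.0721 0.1159] head 1.4908 z [ 0.001  0.001 -1.   ] F [-2.3 -0.4  7.6] T [-0.31  0.44 -0.04] w 15.3 q [-0.52  0.45  0.4   1.92 -0.23  0.82  1.49]
```

```bash
for i in 1; do python3 -m pendant '[{"dp":[0,0,0],"rotation":[0,0,0.05],"fingers":1},{"dp":[0,0,0],"rotation":[0,0,0.10],"fingers":1}]' 40; done; python3 -c "from h import *; st()"
python3 -m pendant '[{"dp":[0,0,0],"rotation":[0,0,0.06],"fingers":1},{"dp":[0,0,0],"rotation":[0,0,0.12],"fingers":1}]'; python3 -c "from h import *; st()"
python3 -m pendant '[{"dp":[0,0,0],"rotation":[0,0,0.06],"fingers":1},{"dp":[0,0,0],"rotation":[0,0,0.13],"fingers":1},{"dp":[0,0,0],"rotation":[0,0,0.13],"fingers":1}]'; python3 -c "from h import *; st()"
```

```text
clock: 10.4
position: [0.5432, 0.0721, 0.116]
ee_rot: [-2.413, -2.011, -0.001]
force: [0.1, 0.1, 0.3]
width: 0.169
10.4 [0.5432 0.0721 0.116 ] head 1.3896 z [ 0.001  0.001 -1.   ] F [0.1 0.1 0.3] T [-0.36  0.05  0.35] w 15.5 q [-0.54  0.45  0.42  1.92 -0.25  0.82  1.41]
clock: 10.65
position: [0.5432, 0.0722, 0.116]
ee_rot: [-2.531, -1.861, -0.001]
force: [0.3, 0.4, -0.3]
width: 0.17
10.65 [0.5432 0.0722 0.116 ] head 1.2682 z [ 0.001  0.001 -1.   ] F [ 0.3  0.4 -0.3] T [-0.32  0.03  0.13] w 15.6 q [-0.56  0.45  0.46  1.92 -0.27  0.83  1.3 ]
clock: 11.02
position: [0.5432, 0.0721, 0.116]
ee_rot: [2.646, 1.694, 0.001]
force: [0.5, -0.3, 0.4]
width: 0.173
11.03 [0.5432 0.0721 0.116 ] head 1.1388 z [ 0.001  0.    -1.   ] F [ 0.5 -0.3  0.4] T [-0.31  0.08 -0.02] w 15.9 q [-0.59  0.46  0.49  1.92 -0.29  0.83  1.2 ]
```

First click felt (torque 0.35 → 0 at +0.352 rad). Second.

```bash
python3 -m pendant '[{"dp":[0,0,0],"rotation":[0,0,0.06],"fingers":1},{"dp":[0,0,0],"rotation":[0,0,0.12],"fingers":1}]'; python3 -c "from h import *; st()"
python3 -m pendant '[{"dp":[0,0,0],"rotation":[0,0,0.06],"fingers":1},{"dp":[0,0,0],"rotation":[0,0,0.12],"fingers":1}]'; python3 -c "from h import *; st()"
python3 -m pendant '[{"dp":[0,0,0],"rotation":[0,0,0.06],"fingers":1},{"dp":[0,0,0],"rotation":[0,0,0.107],"fingers":1},{"dp":[0,0,0],"rotation":[0,0,0.107],"fingers":1}]'
python3 - <<'E'
from h import *
st(); cv2.imwrite("pics/w5.png",arm.get_image("wrist"))
E
```

```text
clock: 11.28
position: [0.5432, 0.0721, 0.116]
ee_rot: [2.742, 1.533, 0.001]
force: [0.1, 0.1, -0.2]
width: 0.169
11.28 [0.5432 0.0721 0.116 ] head 1.0193 z [ 0.001  0.    -1.   ] F [ 0.1  0.1 -0.2] T [-0.32 -0.02  0.26] w 15.6 q [-0.61  0.46  0.53  1.92 -0.31  0.83  1.1 ]
clock: 11.52
position: [0.5432, 0.0721, 0.116]
ee_rot: [2.829, 1.366, 0.001]
force: [0.4, 1.3, -0.3]
width: 0.174
11.53 [0.5432 0.0721 0.116 ] head 0.8994 z [ 0.001  0.    -1.   ] F [ 0.4  1.3 -0.3] T [-0.27  0.05  0.14] w 16.0 q [-0.63  0.47  0.56  1.93 -0.33  0.84  1.  ]
clock: 11.9
position: [0.5432, 0.0721, 0.116]
ee_rot: [2.897, 1.214, 0.001]
force: [-0.4, 0.6, 1.3]
width: 0.171
11.9 [0.5432 0.0721 0.116 ] head 0.7939 z [ 0.001  0.    -1.   ] F [-0.4  0.6  1.3] T [-0.25  0.1  -0.11] w 15.8 q [-0.65  0.48  0.59  1.93 -0.35  0.84  0.91]
```

View pics/w5.png

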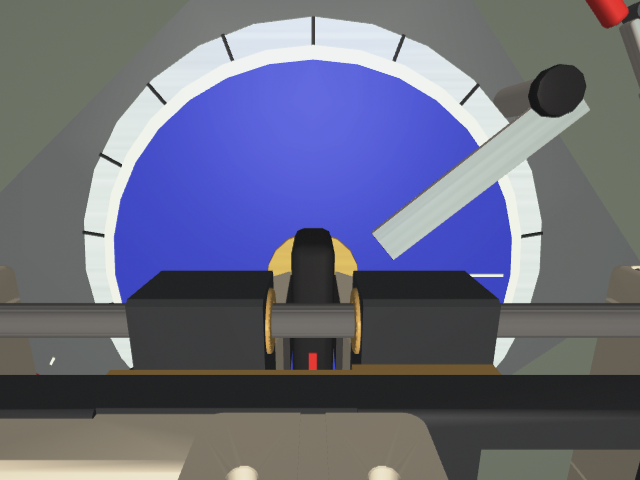

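The knob, disc line (313,30) and gripper all remain in line, so nothing has slipped. Third stop: heading target 0.444.

```bash
python3 -m pendant '[{"dp":[0,0,0],"rotation":[0,0,0.06],"fingers":1},{"dp":[0,0,0],"rotation":[0,0,0.12],"fingers":1}]'; python3 -c "from h import *; st()"
python3 -m pendant '[{"dp":[0,0,0],"rotation":[0,0,0.06],"fingers":1},{"dp":[0,0,0],"rotation":[0,0,0.12],"fingers":1}]'; python3 -c "from h import *; st()"
python3 -m pendant '[{"dp":[0,0,0],"rotation":[0,0,0.05],"fingers":1},{"dp":[0,0,0],"rotation":[0,0,0.09],"fingers":1},{"dp":[0,0,0],"rotation":[0,0,0.109],"fingers":1},{"dp":[0,0,0],"rotation":[0,0,0.109],"fingers":1},{"dp":[0,0,0],"rotation":[0,0,0.109],"fingers":1},{"dp":[0,0,0],"rotation":[0,0,0.109],"fingers":1}]'
python3 - <<'E'
from h import *
st(); cv2.imwrite("pics/w6.png",arm.get_image("wrist"));cv2.imwrite("pics/t6.png",cv2.resize(arm.get_image("top")[155:345,190:450],None,fx=3,fy=3,interpolation=2)); s=arm.get_image("scene"); cv2.imwrite("pics/s6.png",cv2.resize(s[170:370,160:470],None,fx=2.5,fy=2.5,interpolation=2)); st()
E
```

```text
clock: 12.2
position: [0.5432, 0.0721, 0.116]
ee_rot: [2.964, 1.04, 0.001]
force: [0.4, -0.3, -0.3]
width: 0.17
12.2 [0.5432 0.0721 0.116 ] head 0.6749 z [ 0.001  0.    -1.   ] F [ 0.4 -0.3 -0.3] T [-0.34  0.11  0.37] w 15.7 q [-0.68  0.48  0.62  1.93 -0.37  0.84  0.82]
clock: 12.45
position: [0.5432, 0.0721, 0.116]
ee_rot: [3.021, 0.861, 0.001]
force: [0.7, 0.4, -0.2]
width: 0.173
12.45 [0.5432 0.0721 0.116 ] head 0.5553 z [ 0.001  0.    -1.   ] F [ 0.7  0.4 -0.2] T [-0.33  0.09  0.05] w 15.9 q [-0.7   0.49  0.65  1.93 -0.39  0.85  0.72]
clock: 13.2
position: [0.5433, 0.0721, 0.116]
ee_rot: [3.064, 0.696, 0.001]
force: [0.7, -0.9, 0.2]
width: 0.171
13.2 [0.5433 0.0721 0.116 ] head 0.4466 z [ 0.001  0.    -1.   ] F [ 0.7 -0.9  0.2] T [-0.3   0.13 -0.13] w 15.7 q [-0.72  0.5   0.69  1.93 -0.41  0.85  0.63]
13.35 [0.5432 0.0721 0.116 ] head 0.4464 z [ 0.001  0.    -1.   ] F [ 0.5 -0.   0.3] T [-0.28  0.11 -0.17] w 15.7 q [-0.72  0.5   0.69  1.93 -0.41  0.85  0.63]
```

View pics/w6.png

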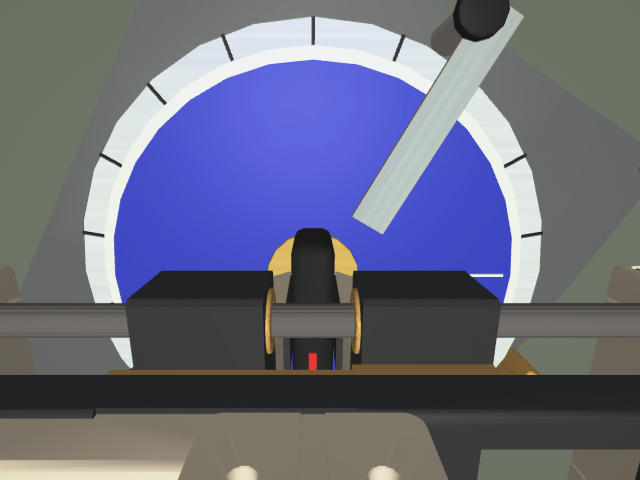

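View pics/t6.png

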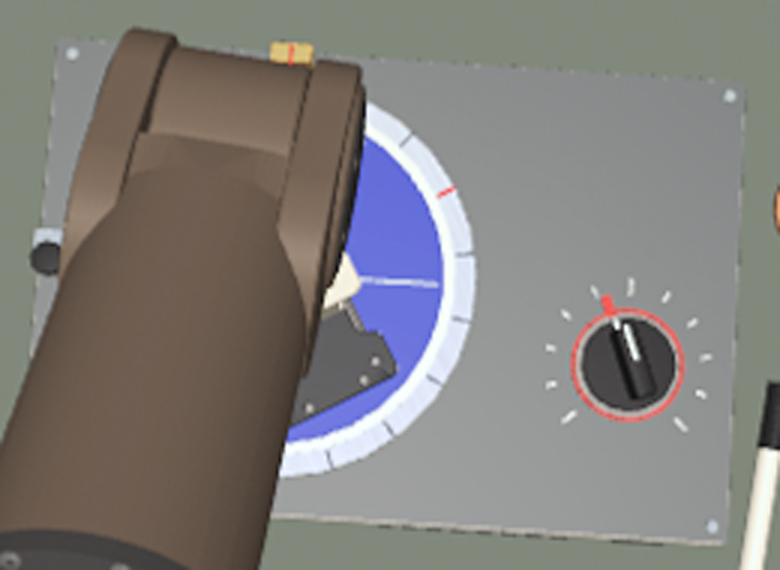

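View pics/s6.png

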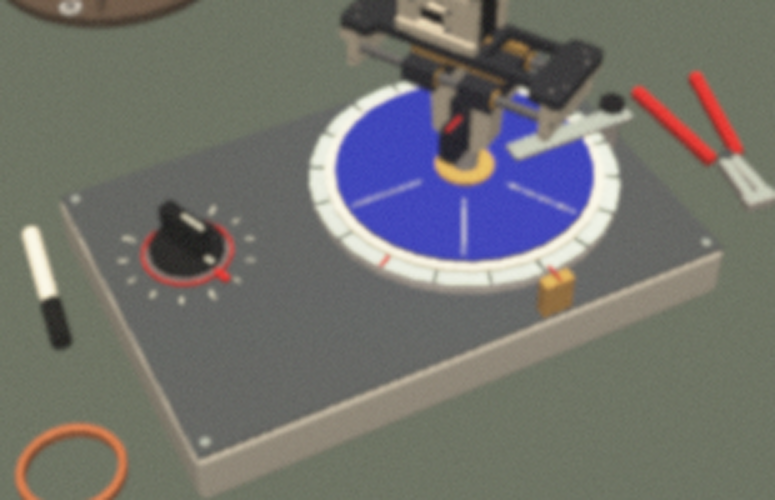

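Red line now at zoomed (446,190) in the top view — exactly where the third stop mark was originally; dimmer pointer still on its tab; tools untouched. Torque is −0.15 N m, so the ball still pulls slightly forward; I'll ease 0.004 rad forward to settle.

```bash
python3 -m pendant '[{"dp":[0,0,0],"rotation":[0,0,0.004],"fingers":1},{"dp":[0,0,0],"rotation":[0,0,0.004],"fingers":1},{"dp":[0,0,0],"rotation":[0,0,0.004],"fingers":1},{"dp":[0,0,0],"rotation":[0,0,0.004],"fingers":1}]'
python3 - <<'E'
from h import *
st(); im=arm.get_image("top").astype(int); st()
b=np.load("b.npy"); cam=arm.camera_params("top"); im0=cv2.imread("pics/top0.png").astype(int)
def red(im,x0,x1,y0,y1):
    m=(im[...,2]-np.maximum(im[...,1],im[...,0]))[y0:y1,x0:x1].clip(40,None)-40
    v,u=np.mgrid[y0:y1,x0:x1]; return (u*m).sum()/m.sum(),(v*m).sum()/m.sum()
c=box(b,[0,.07,.084])[0]
a=[]
for i,w in ((im0,(280,293,181,190)),(im,(332,346,211,226))):
    t=toz(red(i,*w),cam,.084); a.append(np.arctan2(t[1]-c[1],t[0]-c[0])); print(red(i,*w),a[-1],np.hypot(*(t-c)[:2]))
print("turned",a[0]-a[1])
E
```

```text
clock: 13.85
position: [0.5432, 0.0721, 0.116]
ee_rot: [3.065, 0.689, 0.001]
force: [0.7, -0.8, -0.3]
width: 0.171
13.85 [0.5432 0.0721 0.116 ] head 0.4425 z [ 0.  0. -1.] F [ 0.7 -0.8 -0.3] T [-0.28  0.1  -0.04] w 15.8 q [-0.72  0.5   0.69  1.93 -0.41  0.85  0.63]
13.9 [0.5432 0.0721 0.116 ] head 0.4425 z [ 0.001  0.    -1.   ] F [ 1.4 -0.1  0.7] T [-0.28  0.11 -0.01] w 15.8 q [-0.72  0.5   0.69  1.93 -0.41  0.85  0.63]
(np.float64(285.96187175043326), np.float64(184.46967071057193)) -0.0776342889597649 0.11886982775410075
(np.float64(338.2898272552783), np.float64(218.46065259117083)) -1.1223194154523675 0.11900278874245494
turned 1.0446851264926025
```

Camera says 1.045 rad turned, heading 1.048, torque about zero: seated in the third stop.

```bash
python3 -c "
from cell import arm
print(arm.sign_off())"
```

```text
the job is handed in; nothing more can be done
None
```

I turned the dimmer to the red marker, then clicked the turntable clockwise three stops past zero. I handed the job in at about 14 s with the knob still gripped at 40 N.

- **Dimmer:** I turned it about 1.22 rad clockwise and let go. The close-up afterwards showed the white pointer and red tab in line to within about 0.01 rad. The later top view still showed them together.
- **Turntable:** It started at the zero stop, and I felt each of the three clicks. The gripper turned 1.048 rad and the red line in the top view moved 1.045 rad, against 1.047 for the third stop.
- **Final settling:** At the third stop the ball was still pulling slightly forward (about −0.15 N m). I eased it on 0.004 rad and the torque fell to about zero.
- **Other checks:** The marker, pliers and foil roll showed no movement in the last pictures. Wrist forces read under 10 N at every check. No check failed or disagreed.

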